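# Put the alloy crucibles back on their own bricks, then the lid on

## Robot

A 6-joint arm with a two-finger parallel gripper is mounted at the origin on the work surface. World frame = base frame: x ahead of the robot, y to its left, z up, the work surface at z = 0. Lengths are in m, angles in rad, forces in N, time in s.
With the tool pointing down it reaches from about 0.25 to 0.85 m from the base axis. Payload 12.5 kg.
Tool frame: the origin (TCP) lies on the centre line of the jaws, within the pads' length; the fingertips stand 17 mm ahead of it and the grasp point (between the pads) lies 2 mm behind it; z points along the fingers, y is the line along which they close (so a half turn about z gives the same grasp; the last joint's range is limited). The gripper opens to 93 mm and grips with 3 to 60 N. Pads are 15 mm wide; open, the fingers measure 128 mm over their backs; the gripper's body (75 mm by 188 mm) begins 65 mm behind the grasp point.
Start: joints at [-0.085, 0.351, 1.652, -0, 1.139, -0.085], TCP at [0.55, 0, 0.236] pointing down, gripper open.
Joint ranges: [-2.75, 2.75], [-0.79, 2.1], [0.01, 2.65], [-1.57, 4.71], [0.07, 3.14], [-2.87, 2.87]. Speed limits (rad/s): [2.22, 2.22, 2.79, 3.14, 3.14, 3.14].

## Interface

Orientations are given as a rotation vector (axis times angle).
In Python, from station import bot gives the robot as it stands.
- The arm moves only by the tool servo_tool, never from a script. Its argument "motion" is text: rows parted by semicolons, each of 7 numbers parted by spaces: the shift along the tool's x, y, z in cm, then the turn, a rotation vector about the tool's x, y, z in rad, then the opening, from -1 (shut) to 1 (fully open), so that 0 is half open. In form: tx ty tz rx ry rz gripper; .... A call has 1 to 12 rows; each row shifts and turns the commanded pose from where the row before left it, along the tool's axes as they then stand; what a row does not reach is not made up. A row lasts 1/12 s, in which the tool goes at most 41.7 mm and 7.16 degrees, less where a joint would pass 70% of its speed; a pose out of reach is approached as far as the arm can. A call is refused whole if a number of a shift passes 4.17 or a number of a turn 0.125, either way. A call with a gripper value outside its range is refused whole. The fingers move at their own pace and stop on an object; "newtons" is the grip in N (left out, the last holds). Time passes only in rows, so rows that do not move let the fingers close. It gives the time, the measured TCP pose, the force, the opening and the grip force at its end, in the units of the state.
- bot.get_state(): the state, without advancing time (a new reading comes with each control period).
- bot.camera(name): name is "scene" or "side" or "wrist"; returns the picture (400x640x3 uint8, red, green, blue); there is no depth.
- bot.camera_info(name): a dict with "fx", "fy", "cx", "cy" (pixels), "eye" and "rotation" of the camera in the world; the wrist camera has in their place "T_tool_cam" (4x4, takes a point from camera to tool coordinates, whose origin is the TCP and whose axes are the flange's). Camera axes: x right, y up, looking along -z (the intrinsics and any distortion apply to the point x, -y, -z); pixel columns grow to the right and rows downward; lengths in m; the calibration is good to about 2 mm. A picture is of the moment at which its call begins: read the wrist's pose just before it. camera_info takes no time and is no camera call.
- bot.close_job(): hands the job in; it is judged then, once.
The state is a dict: "t": time; "q": joint angles; "dq": joint speeds; "effort": joint torques, N m; "position": TCP position; "ee_rot": TCP orientation; "force": force on the tool from outside, world axes, zero at the start; "torque": the same for the moment, N m; "opening": finger opening in m; "finger_force": force on a finger pad.
Only numpy, scipy, OpenCV 4.12 (cv2) and the standard library are available. Lean on these libraries where they do the work, as an engineer would, in place of code of your own. Each camera call takes 0.05 s, during which the arm holds its last target. There are 200 camera calls.

## Task

The crucibles have been mixed up: each belongs upright inside the ring of its own colour, so move those that stand on the wrong brick, parking one inside the grey ring of the spare brick on the way. Once all three stand on their own bricks, lay the graphite lid flat and centred on the yellow crucible. Set things down, do not drop or tip them, and leave the flux jar alone.

Things in the scene. Friction and masses are not known exactly. Their poses are not given: they have to be found in the camera images.
- crucible_red: white ceramic crucible, an open-topped round cup whose upper 20 mm and rim are glazed red: straight-sided, 50 mm outside diameter (46 mm at the very foot), 40 mm inside, 55 mm tall, about 0.15 kg, loose. Starts upright and empty inside the ring of a brick (never its own, red one). Origin: centre of its underside; z up along its axis; it looks the same all round.
- crucible_blue: white ceramic crucible, an open-topped round cup whose upper 20 mm and rim are glazed blue: straight-sided, 50 mm outside diameter (46 mm at the very foot), 40 mm inside, 55 mm tall, about 0.15 kg, loose. Starts upright and empty inside the ring of a brick, sometimes already the blue one. Origin: centre of its underside; z up along its axis; it looks the same all round.
- crucible_yellow: white ceramic crucible, an open-topped round cup whose upper 20 mm and rim are glazed yellow: straight-sided, 50 mm outside diameter (46 mm at the very foot), 40 mm inside, 55 mm tall, about 0.15 kg, loose. Starts upright and empty inside the ring of a brick (never its own, yellow one). Origin: centre of its underside; z up along its axis; it looks the same all round.
- seat_red: square cream firebrick, 90 x 90 mm and 25 mm thick, fixed to the bench, with a raised red ring on its top (inside radius 36 mm, outside radius 42 mm, 5 mm high) in which a crucible stands. Origin: centre of the brick's underside, at bench height; the flat top inside the ring is 25 mm above it; z up. The place for the red crucible.
- seat_blue: square cream firebrick, 90 x 90 mm and 25 mm thick, fixed to the bench, with a raised blue ring on its top (inside radius 36 mm, outside radius 42 mm, 5 mm high) in which a crucible stands. Origin: centre of the brick's underside, at bench height; the flat top inside the ring is 25 mm above it; z up. The place for the blue crucible.
- seat_yellow: square cream firebrick, 90 x 90 mm and 25 mm thick, fixed to the bench, with a raised yellow ring on its top (inside radius 36 mm, outside radius 42 mm, 5 mm high) in which a crucible stands. Origin: centre of the brick's underside, at bench height; the flat top inside the ring is 25 mm above it; z up. The place for the yellow crucible.
- seat_spare: square cream firebrick, 90 x 90 mm and 25 mm thick, fixed to the bench, with a raised grey ring on its top (inside radius 36 mm, outside radius 42 mm, 5 mm high) in which a crucible stands. Origin: centre of the brick's underside, at bench height; the flat top inside the ring is 25 mm above it; z up. The spare brick, empty at the start, for parking.
- lid: dark graphite crucible lid lying loose on the bench: a flat disc 64 mm across and 7 mm thick with an upright brass grip post in its middle, 18 mm in diameter, rising 28 mm above the disc (top 35 mm above the underside); about 0.1 kg. Origin: centre of its flat underside; z up. It lies flat on a crucible's rim and overhangs it by 7 mm all round.
- jar: clear jar of white flux with a steel cap, standing loose on the bench among the bricks: 47 mm across, 64 mm tall, 0.15 kg. A bystander: leave it standing where it is. Origin: centre of its underside; z up.
Not all that is in view belongs to the job. What is shaped like the crucible_blue but orange is not meant.

How it is judged:
By the outcome, as a careful person would: the job done as asked, in the order asked, and still so for the second after the job is handed in, with the robot touching nothing.
It also fails if it takes over 144 s, if anything falls off the work surface, if the arm or the gripper's body presses on something with over 40 N, if the wrist force passes 120 N, or if a joint passes its speed limit or range.

## Working session

There is one attempt and no reset: what is moved stays moved. The work goes in short steps, Python scripts to look and compute and a tool call to move; the robot and the scene stay as the last step left them, time stands still between calls to the robot, and variables do not carry over. Pictures are saved under pics/ and viewed, at most 14 in all, crops included, and the job is handed in when it is done.

Besides the shell and the picture viewer there is one more tool, called after "Call:" as name(argument=value, ...) on one line, values as JSON. servo_tool: Moves the arm, as the interface text tells. Its arguments: {"type":"object","properties":{"motion":{"type":"string"},"newtons":{"type":"number"}},"required":["motion"]}

```bash
mkdir -p pics; ls; python3 - <<'E'
from station import bot
import cv2
for n in("scene","side"):
    cv2.imwrite(f"pics/{n}0.png",cv2.cvtColor(bot.camera(n),cv2.COLOR_RGB2BGR)); print(n,bot.camera_info(n))
print(bot.camera_info("wrist")); print(bot.get_state())
E
```

```text
pics
scene {'fx': 499.9619274240107, 'fy': 499.9619274240107, 'cx': 316.39603415355435, 'cy': 197.46494777599787, 'eye': array([1.21944004, 0.16555593, 0.61070133]), 'rotation': array([0.68106205, 0.8267908 , 1.6250607 ])}
side {'fx': 496.51600247036583, 'fy': 496.51600247036583, 'cx': 321.1963252485777, 'cy': 206.46657428493594, 'eye': array([ 0.33172963, -0.61700269,  0.7603402 ]), 'rotation': array([ 0.72238744, -0.07502553, -0.25238253])}
{'fx': 303.34056147346814, 'fy': 303.34056147346814, 'cx': 317.71887542950975, 'cy': 199.3506872726244, 'T_tool_cam': array([[ 9.81424212e-04,  9.69934113e-01,  2.43365679e-01,
         6.70438193e-02],
       [ 9.99999383e-01, -8.25269567e-04, -7.43599105e-04,
        -4.75820116e-04],
       [-5.20399850e-04,  2.43366259e-01, -9.69934324e-01,
        -1.49886248e-01],
       [ 0.00000000e+00,  0.00000000e+00,  0.00000000e+00,
         1.00000000e+00]])}
{'t': 0.1, 'q': array([-8.45891042e-02,  3.51189705e-01,  1.65232428e+00, -3.50437364e-06,
        1.13912131e+00, -8.45878792e-02]), 'dq': array([-5.34932131e-04, -1.57709576e-03, -1.16813268e-03, -5.76931693e-04,
        1.57906196e-03,  2.58700627e-05]), 'effort': array([ 6.21537929e-04, -4.98029208e+01, -2.85706007e+01,  6.99262437e-02,
        2.38850416e-02, -7.56712393e-05]), 'position': array([5.49717688e-01, 5.46734411e-05, 2.35164846e-01]), 'ee_rot': array([-2.22087902e+00, -2.22087956e+00,  1.05965322e-03]), 'force': array([-0.47169356, -0.86678492,  0.37447366]), 'torque': array([0.01340888, 0.0135126 , 0.03779907]), 'finger_force': 0.0, 'opening': 0.09306530041433528}
```

View pics/scene0.png

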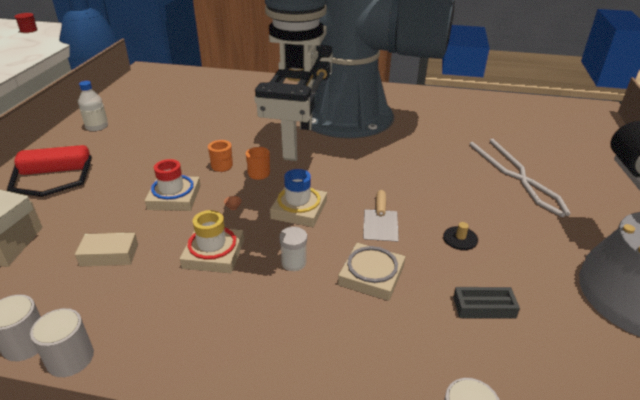

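View pics/side0.png

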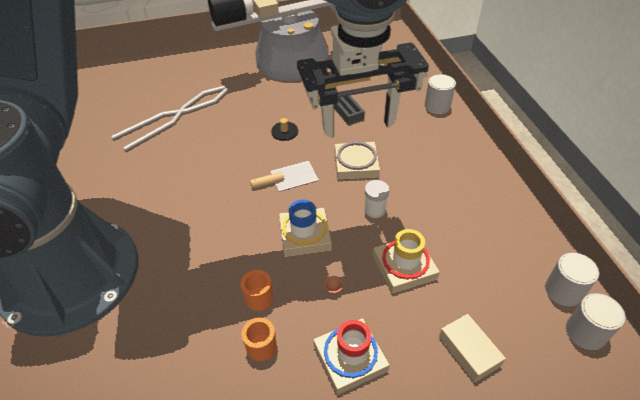

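```bash
cat > h.py <<'E'
from station import bot
import numpy as np, cv2
from scipy.spatial.transform import Rotation as R
def cam(n):
    i=bot.camera_info(n)
    if n=="wrist":
        s=bot.get_state(); T=np.eye(4); T[:3,:3]=R.from_rotvec(s["ee_rot"]).as_matrix(); T[:3,3]=s["position"]
        T=T@i["T_tool_cam"]; return i,T[:3,:3],T[:3,3]
    return i,R.from_rotvec(i["rotation"]).as_matrix(),np.array(i["eye"])
def ray(c,u,v):
    i,M,e=c; d=M@np.array([(u-i["cx"])/i["fx"],-(v-i["cy"])/i["fy"],-1]); return e,d
def at(c,u,v,z):
    e,d=ray(c,u,v); return (e+d*(z-e[2])/d[2]).round(4)
def proj(c,P):
    i,M,e=c; p=M.T@(np.asarray(P)-e); return i["cx"]-i["fx"]*p[0]/p[2], i["cy"]+i["fy"]*p[1]/p[2]
def save(n,f,scale=1,box=None):
    im=cv2.cvtColor(bot.camera(n),cv2.COLOR_RGB2BGR)
    if box: im=im[box[1]:box[3],box[0]:box[2]]
    cv2.imwrite("pics/"+f,cv2.resize(im,None,fx=scale,fy=scale,interpolation=cv2.INTER_CUBIC))
E
python3 - <<'E'
from h import *
a,b=cam("scene"),cam("side")
for n,z,p,q in [("cr_red",.08,(168,167),(354,332)),("cr_yel",.08,(208,221),(410,240)),("cr_blu",.08,(297,178),(302,209)),
 ("s_blue",.03,(172,189),(351,351)),("s_red",.03,(212,242),(406,259)),("s_yel",.03,(299,201),(305,227)),("s_spare",.03,(373,264),(357,156)),
 ("jar",.064,(294,237),(377,187)),("lid",.007,(461,238),(285,130)),("post",.035,(463,226),(284,121)),("or1",.055,(221,146),(260,327)),("or2",.055,(259,154),(257,278)),("puck",.0,(232,202),(334,284))]:
    print(n,at(a,*p,z)[:2],at(b,*q,z)[:2])
E
```

```text
cr_red [ 0.4594 -0.2857] [ 0.4558 -0.287 ]
cr_yel [ 0.6045 -0.1452] [ 0.5996 -0.1475]
cr_blu [ 0.4452 -0.0277] [ 0.4369 -0.0283]
s_blue [ 0.4634 -0.2843] [ 0.4508 -0.2924]
s_red [ 0.6011 -0.1456] [ 0.5967 -0.1511]
s_yel [ 0.4507 -0.0233] [ 0.4397 -0.0307]
s_spare [0.5991 0.1385] [0.5936 0.1307]
jar [0.5971 0.0028] [0.5922 0.0014]
lid [0.4717 0.2898] [0.4663 0.286 ]
post [0.4711 0.2887] [0.4657 0.2845]
or1 [ 0.3192 -0.2303] [ 0.3211 -0.228 ]
or2 [ 0.3348 -0.1383] [ 0.3321 -0.1368]
puck [ 0.4426 -0.1671] [ 0.4636 -0.1489]
```

Call:
servo_tool(motion="-0.7 -2.7 0.9 0 0 0 1;-0.7 -2.7 0.9 0 0 0 1;-0.7 -2.7 0.9 0 0 0 1;-0.7 -2.7 0.9 0 0 0 1;0 0 0 0 0 0 1;0 0 0 0 0 0 1", newtons=20)

```text
t: 0.6
position: [0.4411, -0.0281, 0.1995]
ee_rot: [-2.222, -2.22, 0.001]
force: [-0.1, -0.7, 1.1]
opening: 0.0928
finger_force: 0.0
```

```bash
python3 - <<'E'
from h import *
c=cam("wrist"); save("wrist","w1.png")
print(bot.get_state()["position"],c[2]); print("expected rim px",proj(c,[.442,-.028,.08]),"ring",proj(c,[.445,-.027,.03]))
np.save("c1.npy",np.hstack([c[1],c[2][:,None]]))
E
```

```text
[ 0.44234812 -0.02809124  0.19992832] [0.44084055 0.03888384 0.34937534]
expected rim px (np.float64(319.0407896613613), np.float64(198.64574220150408)) ring (np.float64(321.64853221510026), np.float64(186.52470488270137))
```

View pics/w1.png

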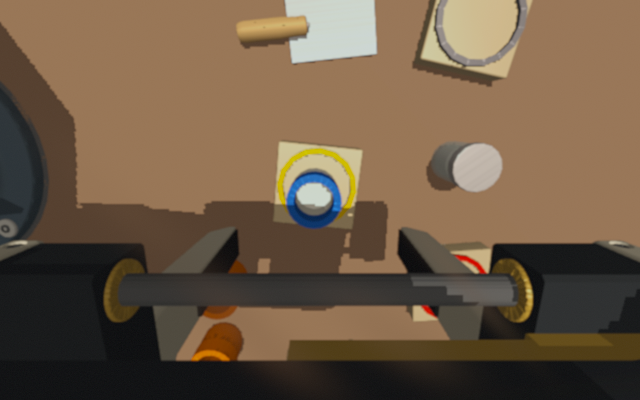

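```bash
python3 - <<'E'
from h import *
a=np.load("c1.npy"); c=(bot.camera_info("wrist"),a[:,:3],a[:,3])
for n,p,z in [("cr_blue",(314.5,199.5),.08),("s_yel",(317.5,185),.03),("spare",(481,26),.03),("jar",(475,167),.064)]: print(n,at(c,*p,z))
E
```

```text
cr_blue [ 0.4378 -0.0288  0.08  ]
s_yel [ 0.4405 -0.0253  0.03  ]
spare [0.5958 0.1285 0.03  ]
jar [ 0.5893 -0.0011  0.064 ]
```

Call:
servo_tool(motion="-0.1 -0.4 2.9 0 0 0 1;0 0 2.9 0 0 0 1;0 0 2.9 0 0 0 1;0 0 2.9 0 0 0 1;0 0 1.5 0 0 0 1;0 0 1.2 0 0 0 1;0 0 0 0 0 0 1;0 0 0 0 0 0 -1;0 0 0 0 0 0 -1;0 0 0 0 0 0 -1;0 0 0 0 0 0 -1;0 0 0 0 0 0 -1", newtons=20)

```text
t: 1.65
position: [0.4384, -0.029, 0.0572]
ee_rot: [2.221, 2.221, 0.001]
force: [0.6, -0.2, 0.2]
opening: 0.0644
finger_force: 0.0
```

Call:
servo_tool(motion="0 0 0 0 0 0 -1;0 0 0 0 0 0 -1;0 0 0 0 0 0 -1")

```text
t: 1.9
position: [0.438, -0.029, 0.0569]
ee_rot: [2.221, 2.221, 0.0]
force: [-1.2, 0.2, 4.7]
opening: 0.0501
finger_force: 20.0
```

Call:
servo_tool(motion="0 0 -1 0 0 0 -1;0 0 -3 0 0 0 -1;0 0 -3 0 0 0 -1;0 0 -3 0 0 0 -1;2.3 2.2 0 0 0 0 -1;2.3 2.3 0 0 0 0 -1;2.3 2.3 0 0 0 0 -1;2.3 2.3 0 0 0 0 -1;2.3 2.2 0 0 0 0 -1;2.3 2.2 0 0 0 0 -1;2.3 2.2 0 0 0 0 -1;0 0 0 0 0 0 -1")

```text
t: 2.9
position: [0.5975, 0.1354, 0.1572]
ee_rot: [2.219, 2.223, 0.004]
force: [1.1, -0.3, -0.4]
opening: 0.0502
finger_force: 20.0
```

Call:
servo_tool(motion="0 0 0 0 0 0 -1;0 0 0 0 0 0 -1")

```text
t: 3.07
position: [0.5943, 0.1317, 0.1567]
ee_rot: [-2.221, -2.221, 0.001]
force: [-0.0, -0.5, -1.3]
opening: 0.0503
finger_force: 20.0
```

```bash
python3 - <<'E'
from h import *
c=cam("wrist"); save("wrist","w2.png")
print(bot.get_state()["position"]); print("tcp seat px",proj(c,[.5955,.132,.03]),[at(c,u,v,.03) for u,v in [(318,150)]])
np.save("c2.npy",np.hstack([c[1],c[2][:,None]]))
E
```

```text
[0.59422304 0.13135862 0.15676565]
tcp seat px (np.float64(319.42803723626236), np.float64(196.57542390087534)) [array([0.5941, 0.1753, 0.03  ])]
```

View pics/w2.png

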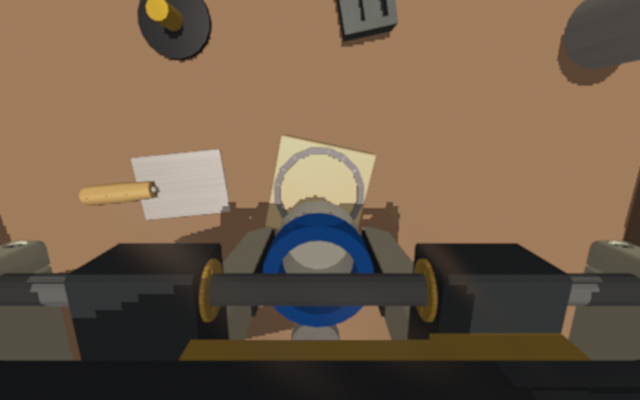

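Call:
servo_tool(motion="0.4 0.1 2.5 0 0 0 -1;0 0 2.5 0 0 0 -1;0 0 2.5 0 0 0 -1;0 0 1.5 0 0 0 -1;0 0 0.6 0 0 0 -1;0 0 0.3 0 0 0 -1;0 0 0 0 0 0 -1;0 0 0 0 0 0 -1")

```text
t: 3.78
position: [0.5965, 0.1358, 0.0588]
ee_rot: [2.221, 2.22, 0.002]
force: [0.2, 0.1, -1.0]
opening: 0.0505
finger_force: 20.0
```

Call:
servo_tool(motion="0 0 0.1 0 0 0 -1;0 0 0 0 0 0 -1;0 0 0 0 0 0 -1")

```text
t: 4.03
position: [0.5962, 0.1361, 0.0572]
ee_rot: [2.221, 2.221, 0.001]
force: [-0.0, 0.4, -0.7]
opening: 0.0498
finger_force: 20.0
```

Call:
servo_tool(motion="0 0 0.1 0 0 0 -1;0 0 0 0 0 0 -1;0 0 0 0 0 0 -1")

```text
t: 4.28
position: [0.5963, 0.1361, 0.0569]
ee_rot: [2.221, 2.221, 0.001]
force: [-3.6, -0.6, 10.8]
opening: 0.0502
finger_force: 20.0
```

Call:
servo_tool(motion="0 0 0 0 0 0 1;0 0 0 0 0 0 1;0 0 0 0 0 0 1;0 0 0 0 0 0 1;0 0 0 0 0 0 1;0 0 0 0 0 0 1;0 0 -1 0 0 0 1;0 0 -3 0 0 0 1;0 0 -3 0 0 0 1;0 0 -4 0 0 0 1;0 0 -3.3 0 0 0 1;0 0 0 0 0 0 1")

```text
t: 5.28
position: [0.5987, 0.1365, 0.2065]
ee_rot: [2.217, 2.217, 0.014]
force: [1.0, 0.4, 0.5]
opening: 0.0931
finger_force: 0.0
```

Call:
servo_tool(motion="-3.5 0.1 0 0 0 0 1;-3.5 0 0 0 0 0 1;-3.5 0.1 0 0 0 0 1;-3.5 0 0 0 0 0 1;-3.5 0.1 0 0 0 0 1;-3.5 0 0 0 0 0 1;-3.5 0 0 0 0 0 1;-3.8 0 0 0 0 0 1;0 0 0 0 0 0 1;0 0 0 0 0 0 1;0 0 0 0 0 0 1")

```text
t: 6.2
position: [0.5988, -0.1466, 0.1987]
ee_rot: [-2.222, -2.221, -0.0]
force: [-0.1, -0.1, -0.5]
opening: 0.0929
finger_force: 0.0
```

```bash
python3 - <<'E'
from h import *
c=cam("wrist"); save("wrist","w3.png")
print(bot.get_state()["position"]); print("exp rim px",proj(c,[.600,-.147,.08]))
np.save("c3.npy",np.hstack([c[1],c[2][:,None]]))
E
```

```text
[ 0.59892575 -0.14608662  0.19869597]
exp rim px (np.float64(319.31759340367694), np.float64(199.40777726633505))
```

View pics/w3.png

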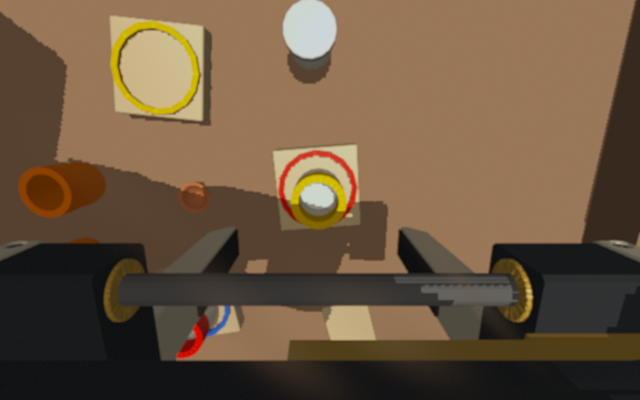

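```bash
python3 - <<'E'
from h import *
a=np.load("c3.npy"); c=(bot.camera_info("wrist"),a[:,:3],a[:,3])
for n,p,z in [("cr_yel",(319,200),.08),("s_red",(317.5,187),.03),("s_yel",(155.5,68),.03)]: print(n,at(c,*p,z))
E
```

```text
cr_yel [ 0.5997 -0.1476  0.08  ]
s_red [ 0.5983 -0.1458  0.03  ]
s_yel [ 0.4401 -0.0273  0.03  ]
```

Call:
servo_tool(motion="-0.1 0.1 2.9 0 0 0 1;0 0 2.9 0 0 0 1;0 0 2.9 0 0 0 1;0 0 2.9 0 0 0 1;0 0 1.5 0 0 0 1;0 0 1.1 0 0 0 1;0 0 0 0 0 0 1;0 0 0 0 0 0 -1;0 0 0 0 0 0 -1;0 0 0 0 0 0 -1;0 0 0 0 0 0 -1;0 0 0 0 0 0 -1")

```text
t: 7.25
position: [0.6003, -0.1481, 0.0574]
ee_rot: [2.221, 2.221, 0.001]
force: [0.9, -0.4, 1.0]
opening: 0.0639
finger_force: 0.0
```

Call:
servo_tool(motion="0 0 0 0 0 0 -1;0 0 0 0 0 0 -1;0 0 0 0 0 0 -1;0 0 0 0 0 0 -1")

```text
t: 7.58
position: [0.6, -0.148, 0.0569]
ee_rot: [2.221, 2.221, -0.0]
force: [-1.5, 0.7, 2.9]
opening: 0.0499
finger_force: 20.0
```

Call:
servo_tool(motion="0 0 -1 0 0 0 -1;0 0 -3 0 0 0 -1;0 0 -3 0 0 0 -1;0 0 -3 0 0 0 -1;2.0 -2.6 0 0 0 0 -1;2.0 -2.7 0 0 0 0 -1;2.0 -2.7 0 0 0 0 -1;2.0 -2.7 0 0 0 0 -1;2.0 -2.7 0 0 0 0 -1;2.1 -2.6 0 0 0 0 -1;0 0 0 0 0 0 -1;0 0 0 0 0 0 -1")

```text
t: 8.58
position: [0.4393, -0.0263, 0.1573]
ee_rot: [2.22, 2.223, 0.001]
force: [0.8, -0.9, -1.1]
opening: 0.0499
finger_force: 20.0
```

Call:
servo_tool(motion="0 0 2.5 0 0 0 -1;0 0 2.5 0 0 0 -1;0 0 2.5 0 0 0 -1;0 0 1.5 0 0 0 -1;0 0 0.5 0 0 0 -1;0 0 0.3 0 0 0 -1;0 0 0.1 0 0 0 -1;0 0 0.1 0 0 0 -1;0 0 0 0 0 0 -1;0 0 0 0 0 0 -1")

```text
t: 9.42
position: [0.4405, -0.0271, 0.0573]
ee_rot: [2.221, 2.221, 0.001]
force: [0.5, 0.3, -1.4]
opening: 0.0501
finger_force: 20.0
```

Call:
servo_tool(motion="0 0 0.1 0 0 0 -1;0 0 0 0 0 0 -1;0 0 0 0 0 0 -1")

```text
t: 9.67
position: [0.4406, -0.0271, 0.0567]
ee_rot: [2.22, 2.221, 0.001]
force: [-3.3, -0.1, 11.1]
opening: 0.05
finger_force: 20.0
```

Call:
servo_tool(motion="0 0 0 0 0 0 1;0 0 0 0 0 0 1;0 0 0 0 0 0 1;0 0 0 0 0 0 1;0 0 0 0 0 0 1;0 0 0 0 0 0 1;0 0 -1 0 0 0 1;0 0 -3 0 0 0 1;0 0 -3 0 0 0 1;0 0 -4 0 0 0 1;0 0 -3.3 0 0 0 1;0 0 0 0 0 0 1")

```text
t: 10.67
position: [0.4424, -0.0273, 0.205]
ee_rot: [2.216, 2.216, 0.009]
force: [1.2, 0.5, 1.8]
opening: 0.0928
finger_force: 0.0
```

Call:
servo_tool(motion="-3.2 0.2 0 0 0 0 1;-3.2 0.2 0 0 0 0 1;-3.2 0.2 0 0 0 0 1;-3.2 0.2 0 0 0 0 1;-3.2 0.2 0 0 0 0 1;-3.3 0.2 0 0 0 0 1;-3.3 0.2 0 0 0 0 1;-3.3 0.3 0 0 0 0 1;0 0 0 0 0 0 1;0 0 0 0 0 0 1;0 0 0 0 0 0 1")

```text
t: 11.58
position: [0.4566, -0.2854, 0.1986]
ee_rot: [-2.221, -2.221, -0.0]
force: [-0.3, -0.2, -0.4]
opening: 0.093
finger_force: 0.0
```

```bash
python3 - <<'E'
from h import *
c=cam("wrist"); save("wrist","w4.png")
print(bot.get_state()["position"]); print("exp rim px",proj(c,[.4576,-.286,.08]))
np.save("c4.npy",np.hstack([c[1],c[2][:,None]]))
E
```

```text
[ 0.45676895 -0.28498796  0.19872311]
exp rim px (np.float64(319.1434284813272), np.float64(199.75581779351995))
```

View pics/w4.png

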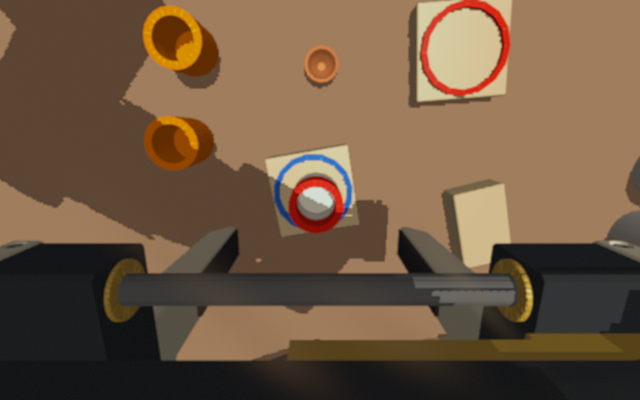

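```bash
python3 - <<'E'
from h import *
a=np.load("c4.npy"); c=(bot.camera_info("wrist"),a[:,:3],a[:,3])
for n,p,z in [("cr_red",(315.5,204),.08),("s_blue",(313,191),.03),("s_red",(465.5,47),.03)]: print(n,at(c,*p,z))
E
```

```text
cr_red [ 0.4543 -0.29    0.08  ]
s_blue [ 0.4512 -0.2889  0.03  ]
s_red [ 0.5983 -0.147   0.03  ]
```

Call:
servo_tool(motion="-0.4 -0.2 2.9 0 0 0 1;0 0 2.9 0 0 0 1;0 0 2.9 0 0 0 1;0 0 2.9 0 0 0 1;0 0 1.5 0 0 0 1;0 0 1.1 0 0 0 1;0 0 0 0 0 0 1;0 0 0 0 0 0 -1;0 0 0 0 0 0 -1;0 0 0 0 0 0 -1;0 0 0 0 0 0 -1;0 0 0 0 0 0 -1")

```text
t: 12.63
position: [0.4552, -0.2902, 0.0573]
ee_rot: [2.221, 2.221, 0.0]
force: [-0.0, -0.2, 0.1]
opening: 0.0647
finger_force: 0.0
```

Call:
servo_tool(motion="0 0 0 0 0 0 -1;0 0 0 0 0 0 -1;0 0 0 0 0 0 -1;0 0 0 0 0 0 -1")

```text
t: 12.97
position: [0.455, -0.29, 0.0568]
ee_rot: [2.221, 2.221, -0.0]
force: [-0.4, -0.1, 2.3]
opening: 0.0482
finger_force: 20.0
```

Call:
servo_tool(motion="0 0 -1 0 0 0 -1;0 0 -3 0 0 0 -1;0 0 -3 0 0 0 -1;0 0 -3 0 0 0 -1;0 0 0 0 0 0 -1;0 0 0 0 0 0 -1")

```text
t: 13.47
position: [0.4555, -0.2903, 0.1583]
ee_rot: [2.219, 2.219, 0.001]
force: [0.5, 0.4, -2.0]
opening: 0.0484
finger_force: 20.0
```

```bash
python3 - <<'E'
from h import *
print([bot.get_state()[k] for k in("position","opening","finger_force","force")])
save("wrist","w5.png"); print([bot.get_state()[k] for k in("opening",)])
E
```

```text
[array([ 0.45550105, -0.29031886,  0.15831403]), 0.04838064114574239, 19.98172068502754, array([ 0.5346674 ,  0.3939934 , -1.96036354])]
[0.048613865928646874]
```

View pics/w5.png

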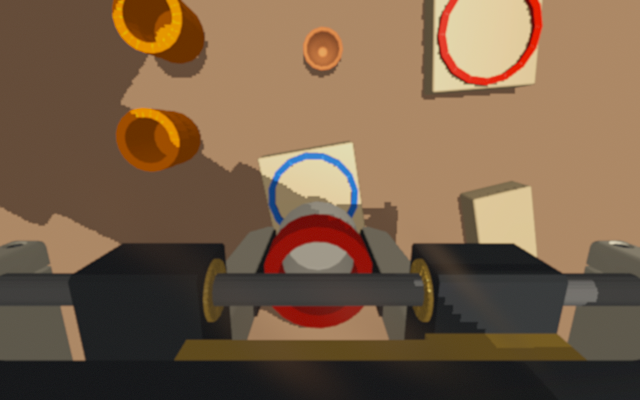

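Call:
servo_tool(motion="2.8 2.8 0 0 0 0 -1;2.9 2.9 0 0 0 0 -1;2.9 2.9 0 0 0 0 -1;2.9 2.9 0 0 0 0 -1;2.9 2.8 0 0 0 0 -1;0 0 0 0 0 0 -1;0 0 0 0 0 0 -1;0 0 0 0 0 0 -1")

```text
t: 14.18
position: [0.597, -0.146, 0.1552]
ee_rot: [-2.219, -2.22, 0.002]
force: [0.2, -0.2, -2.6]
opening: 0.0486
finger_force: 20.0
```

Call:
servo_tool(motion="0 0 2.5 0 0 0 -1;0 0 2.5 0 0 0 -1;0 0 2.5 0 0 0 -1;0 0 1.5 0 0 0 -1;0 0 0.5 0 0 0 -1;0 0 0.3 0 0 0 -1;0 0 0.1 0 0 0 -1;0 0 0.1 0 0 0 -1;0 0 0 0 0 0 -1;0 0 0 0 0 0 -1")

```text
t: 15.02
position: [0.5983, -0.1462, 0.0575]
ee_rot: [2.221, 2.221, 0.001]
force: [-0.1, -0.4, -1.8]
opening: 0.0486
finger_force: 20.0
```

Call:
servo_tool(motion="0 0 0.1 0 0 0 -1;0 0 0 0 0 0 -1;0 0 0 0 0 0 -1")

```text
t: 15.27
position: [0.5984, -0.1461, 0.0567]
ee_rot: [2.22, 2.221, 0.001]
force: [-2.5, -1.0, 6.1]
opening: 0.0484
finger_force: 20.0
```

Call:
servo_tool(motion="0 0 0 0 0 0 1;0 0 0 0 0 0 1;0 0 0 0 0 0 1;0 0 0 0 0 0 1;0 0 0 0 0 0 1;0 0 0 0 0 0 1;0 0 -1 0 0 0 1;0 0 -3 0 0 0 1;0 0 -3 0 0 0 1;0 0 -4 0 0 0 1;0 0 -3.3 0 0 0 1;0 0 0 0 0 0 1")

```text
t: 16.27
position: [0.6006, -0.1467, 0.2065]
ee_rot: [2.215, 2.215, 0.008]
force: [0.7, -0.7, 0.7]
opening: 0.0931
finger_force: 0.0
```

Call:
servo_tool(motion="3.5 -0.1 0 0 0 0 1;3.5 0 0 0 0 0 1;3.5 -0.1 0 0 0 0 1;3.5 0 0 0 0 0 1;3.5 0 0 0 0 0 1;3.5 0 0 0 0 0 1;3.5 0 0 0 0 0 1;3.7 0 0 0 0 0 1;0 0 0 0 0 0 1;0 0 0 0 0 0 1;0 0 0 0 0 0 1")

```text
t: 17.18
position: [0.5959, 0.1357, 0.1987]
ee_rot: [2.221, 2.222, -0.0]
force: [-0.4, -0.9, 0.0]
opening: 0.0931
finger_force: 0.0
```

```bash
python3 - <<'E'
from h import *
c=cam("wrist"); save("wrist","w6.png")
print(bot.get_state()["position"]); print("exp rim px",proj(c,[.596,.136,.08]))
np.save("c6.npy",np.hstack([c[1],c[2][:,None]]))
E
```

```text
[0.59598169 0.13520092 0.19870522]
exp rim px (np.float64(318.16861273436183), np.float64(198.66600767040777))
```

View pics/w6.png

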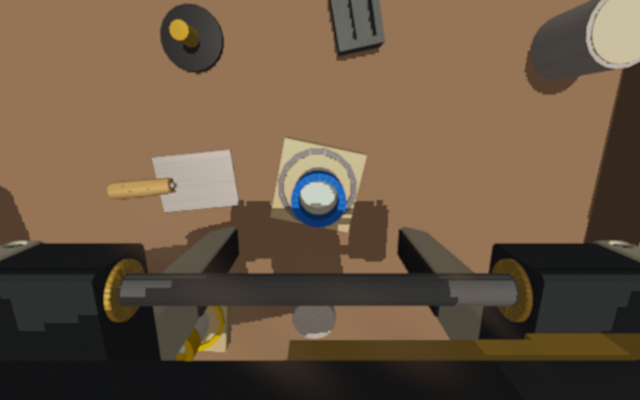

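Blue's rim is at (318.5,199), as expected, inside the grey ring; lid post top at (179,30). Descend.

Call:
servo_tool(motion="0 0 2.9 0 0 0 1;0 0 2.9 0 0 0 1;0 0 2.9 0 0 0 1;0 0 2.9 0 0 0 1;0 0 1.5 0 0 0 1;0 0 1.1 0 0 0 1;0 0 0 0 0 0 1;0 0 0 0 0 0 -1;0 0 0 0 0 0 -1;0 0 0 0 0 0 -1;0 0 0 0 0 0 -1;0 0 0 0 0 0 -1")

```text
t: 18.23
position: [0.5963, 0.1361, 0.0574]
ee_rot: [2.221, 2.221, 0.001]
force: [0.8, -1.0, -0.1]
opening: 0.0639
finger_force: 0.0
```

Call:
servo_tool(motion="0 0 0 0 0 0 -1;0 0 0 0 0 0 -1;0 0 0 0 0 0 -1;0 0 0 0 0 0 -1")

```text
t: 18.57
position: [0.5961, 0.1361, 0.0569]
ee_rot: [2.221, 2.221, 0.0]
force: [-0.1, -0.5, 4.0]
opening: 0.0504
finger_force: 20.0
```

Call:
servo_tool(motion="0 0 -1 0 0 0 -1;0 0 -3 0 0 0 -1;0 0 -3 0 0 0 -1;0 0 -3 0 0 0 -1;0 0 0 0 0 0 -1;0 0 0 0 0 0 -1")

```text
t: 19.07
position: [0.5966, 0.1361, 0.1585]
ee_rot: [2.22, 2.22, 0.004]
force: [-0.3, -0.2, -1.5]
opening: 0.0504
finger_force: 20.0
```

Call:
servo_tool(motion="-3.5 -1.2 0 0 0 0 -1;-3.5 -1.2 0 0 0 0 -1;-3.5 -1.2 0 0 0 0 -1;-3.5 -1.2 0 0 0 0 -1;-3.5 -1.2 0 0 0 0 -1;-3.5 -1.2 0 0 0 0 -1;-3.5 -1.2 0 0 0 0 -1;-3.6 -1.2 0 0 0 0 -1;-3.6 -1.2 0 0 0 0 -1;-3.6 -1.2 0 0 0 0 -1;-3.6 -1.2 0 0 0 0 -1;-3.6 -1.2 0 0 0 0 -1")

```text
t: 20.07
position: [0.4504, -0.2902, 0.1554]
ee_rot: [-2.22, -2.22, 0.0]
force: [0.3, 0.6, -0.9]
opening: 0.0502
finger_force: 20.0
```

Call:
servo_tool(motion="0 0 0 0 0 0 -1;0 0 0 0 0 0 -1;0 0 0 0 0 0 -1")

```text
t: 20.32
position: [0.4515, -0.2883, 0.1556]
ee_rot: [-2.22, -2.219, 0.0]
force: [-0.5, -0.3, -1.1]
opening: 0.0502
finger_force: 20.0
```

Call:
servo_tool(motion="0 0 2.5 0 0 0 -1;0 0 2.5 0 0 0 -1;0 0 2.5 0 0 0 -1;0 0 1.5 0 0 0 -1;0 0 0.5 0 0 0 -1;0 0 0.3 0 0 0 -1;0 0 0 0 0 0 -1;0 0 0 0 0 0 -1;0 0 0 0 0 0 -1")

```text
t: 21.07
position: [0.4525, -0.2891, 0.0596]
ee_rot: [2.22, 2.221, 0.0]
force: [-0.3, 0.5, -2.0]
opening: 0.0502
finger_force: 20.0
```

Call:
servo_tool(motion="0 0 0.1 0 0 0 -1;0 0 0.1 0 0 0 -1;0 0 0 0 0 0 -1;0 0 0 0 0 0 -1")

```text
t: 21.4
position: [0.4521, -0.2891, 0.0569]
ee_rot: [2.221, 2.221, 0.0]
force: [0.4, -0.5, 0.5]
opening: 0.05
finger_force: 20.0
```

Call:
servo_tool(motion="0 0 0.1 0 0 0 -1;0 0 0 0 0 0 -1;0 0 0 0 0 0 -1")

```text
t: 21.65
position: [0.4522, -0.2891, 0.0568]
ee_rot: [2.221, 2.221, 0.0]
force: [-4.0, 3.2, 15.1]
opening: 0.0499
finger_force: 20.0
```

Call:
servo_tool(motion="0 0 0 0 0 0 1;0 0 0 0 0 0 1;0 0 0 0 0 0 1;0 0 0 0 0 0 1;0 0 0 0 0 0 1;0 0 0 0 0 0 1;0 0 -1 0 0 0 1;0 0 -3 0 0 0 1;0 0 -3 0 0 0 1;0 0 -4 0 0 0 1;0 0 -3.3 0 0 0 1;0 0 0 0 0 0 1")

```text
t: 22.65
position: [0.4541, -0.2905, 0.2057]
ee_rot: [2.214, 2.214, 0.002]
force: [1.0, 0.3, 0.1]
opening: 0.093
finger_force: 0.0
```

Call:
servo_tool(motion="3.6 0.1 0 0 0 0 1;3.6 0.1 0 0 0 0 1;3.6 0.1 0 0 0 0 1;3.6 0.1 0 0 0 0 1;3.6 0.1 0 0 0 0 1;3.6 0.1 0 0 0 0 1;3.6 0.1 0 0 0 0 1;3.6 0.1 0 0 0 0 1;3.6 0.1 0 0 0 0 1;3.6 0.1 0 0 0 0 1;3.6 0.1 0 0 0 0 1;3.6 0.1 0 0 0 0 1")

```text
t: 23.65
position: [0.4636, 0.1448, 0.199]
ee_rot: [2.221, 2.221, 0.0]
force: [0.7, -0.2, 0.0]
opening: 0.0929
finger_force: 0.0
```

Call:
servo_tool(motion="3.6 0.1 0 0 0 0 1;3.6 0.1 0 0 0 0 1;3.6 0.1 0 0 0 0 1;3.6 0.1 0 0 0 0 1;0 0 0 0 0 0 1;0 0 0 0 0 0 1;0 0 0 0 0 0 1")

```text
t: 24.23
position: [0.4677, 0.2865, 0.1985]
ee_rot: [2.221, 2.222, -0.001]
force: [-0.6, -0.0, 0.2]
opening: 0.0928
finger_force: 0.0
```

```bash
python3 - <<'E'
from h import *
c=cam("wrist"); save("wrist","w7.png")
print(bot.get_state()["position"]); print("exp post px",proj(c,[.468,.287,.035]))
np.save("c7.npy",np.hstack([c[1],c[2][:,None]]))
E
```

```text
[0.46788701 0.28609937 0.19864265]
exp post px (np.float64(318.27405664562536), np.float64(188.15766867463066))
```

View pics/w7.png

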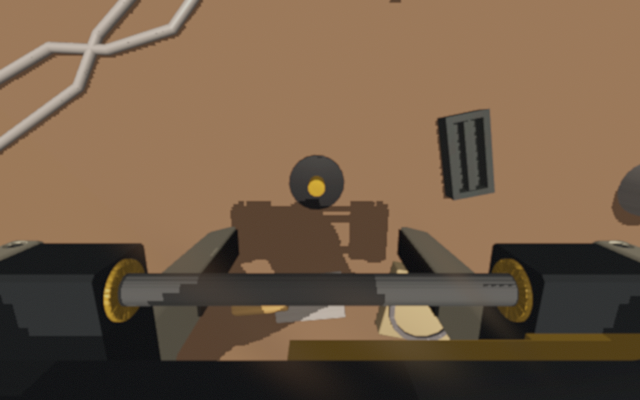

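Call:
servo_tool(motion="0.1 -0.2 3.5 0 0 0 0;0 0 3.5 0 0 0 0;0 0 3.5 0 0 0 0;0 0 3.5 0 0 0 0;0 0 2 0 0 0 0;0 0 1.0 0 0 0 0;0 0 0 0 0 0 0;0 0 0 0 0 0 0;0 0 0 0 0 0 -1;0 0 0 0 0 0 -1;0 0 0 0 0 0 -1;0 0 0 0 0 0 -1")

```text
t: 25.28
position: [0.4663, 0.2882, 0.0295]
ee_rot: [2.221, 2.221, 0.002]
force: [0.7, 0.5, -0.2]
opening: 0.0243
finger_force: 0.0
```

Call:
servo_tool(motion="0 0 0 0 0 0 -1;0 0 0 0 0 0 -1;0 0 0 0 0 0 -1;0 0 0 0 0 0 -1")

```text
t: 25.62
position: [0.4662, 0.2882, 0.0291]
ee_rot: [2.221, 2.221, 0.001]
force: [-0.9, -1.3, 5.8]
opening: 0.0168
finger_force: 20.0
```

Call:
servo_tool(motion="0 0 -1 0 0 0 -1;0 0 -3 0 0 0 -1;0 0 -3 0 0 0 -1;0 0 -3 0 0 0 -1;0 0 -3 0 0 0 -1;0 0 -1 0 0 0 -1;0 0 0 0 0 0 -1;0 0 0 0 0 0 -1")

```text
t: 26.28
position: [0.4657, 0.2878, 0.1681]
ee_rot: [-2.221, -2.221, 0.001]
force: [-0.1, 0.1, -1.1]
opening: 0.0172
finger_force: 20.0
```

Call:
servo_tool(motion="-3.5 -0.3 0 0 0 0 -1;-3.5 -0.3 0 0 0 0 -1;-3.5 -0.3 0 0 0 0 -1;-3.5 -0.3 0 0 0 0 -1;-3.5 -0.3 0 0 0 0 -1;-3.5 -0.3 0 0 0 0 -1;-3.5 -0.3 0 0 0 0 -1;-3.5 -0.3 0 0 0 0 -1;-3.5 -0.2 0 0 0 0 -1;0 0 0 0 0 0 -1;0 0 0 0 0 0 -1;0 0 0 0 0 0 -1")

```text
t: 27.28
position: [0.4393, -0.0266, 0.1674]
ee_rot: [-2.221, -2.219, 0.002]
force: [0.4, -0.1, -0.8]
opening: 0.0175
finger_force: 20.0
```

```bash
python3 - <<'E'
from h import *
c=cam("wrist"); save("wrist","w8.png"); s=bot.get_state(); p=s["position"]
print(p,s["opening"]); print("crucible rim exp px",proj(c,[.440,-.0267,.08]),"rim top edge",proj(c,[.440,-.0017,.08]),"lid disc top edge if y centred",proj(c,p+[0,.032,-.029+.007]),"left/right",proj(c,p+[-.032,0,-.022]),proj(c,p+[.032,0,-.022]))
np.save("c8.npy",np.hstack([c[1],c[2][:,None]]))
E
```

```text
[ 0.43951821 -0.02614886  0.16767441] 0.017676260466351384
crucible rim exp px (np.float64(319.1677977111361), np.float64(208.5189726703766)) rim top edge (np.float64(319.2163416810507), np.float64(178.15837444993286)) lid disc top edge if y centred (np.float64(318.7311248051025), np.float64(185.1638022418858)) left/right (np.float64(265.5544279574217), np.float64(237.2513993555633)) (np.float64(371.8138877334078), np.float64(237.36264107527876))
```

View pics/w8.png

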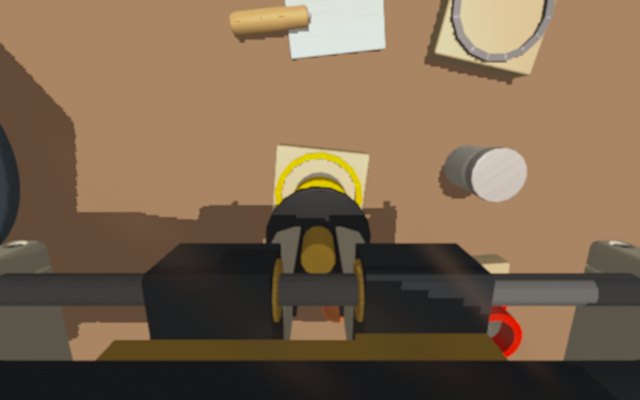

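```bash
python3 - <<'E'
from h import *
im=cv2.imread("pics/w8.png")[140:260,250:390]; a=cv2.resize(im,None,fx=4,fy=4,interpolation=cv2.INTER_CUBIC)
cv2.imwrite("pics/w8c.png",a)
E
```

```text
(no output)
```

View pics/w8c.png

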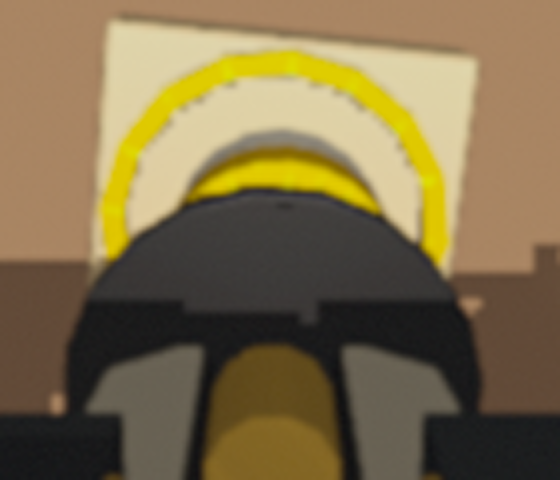

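```bash
python3 - <<'E'
from h import *
a=np.load("c8.npy"); c=(bot.camera_info("wrist"),a[:,:3],a[:,3])
p=np.array([.4395,-.0265,.1677])
for dy in(0,-.001,-.002,-.003): print(dy,[round(proj(c,p+[0,dy+.032,z])[1],1) for z in(-.029,-.022)],"post top near edge",[round(proj(c,p+[0,dy+r,.006])[1],1) for r in(.009,-.009)],"post base",proj(c,p+[0,dy+.009,-.022])[1])
print(at(c,319,178.3,.08))
E
```

```text
0 [np.float64(183.4), np.float64(185.8)] post top near edge [np.float64(241.4), np.float64(273.8)] post base 223.67004224107959
-0.001 [np.float64(185.1), np.float64(187.5)] post top near edge [np.float64(243.3), np.float64(275.6)] post base 225.26477407975136
-0.002 [np.float64(186.7), np.float64(189.2)] post top near edge [np.float64(245.1), np.float64(277.3)] post base 226.85522926244775
-0.003 [np.float64(188.3), np.float64(190.9)] post top near edge [np.float64(246.9), np.float64(279.0)] post base 228.44142496945057
[ 0.4398 -0.0018  0.08  ]
```

Call:
servo_tool(motion="0.15 0.05 2 0 0 0 -1;0 0 2 0 0 0 -1;0 0 1 0 0 0 -1;0 0 0.5 0 0 0 -1;0 0 0.2 0 0 0 -1;0 0 0 0 0 0 -1;0 0 0 0 0 0 -1;0 0 0 0 0 0 -1")

```text
t: 28.0
position: [0.4409, -0.0253, 0.1122]
ee_rot: [2.22, 2.221, 0.001]
force: [0.0, 0.5, -0.7]
opening: 0.0176
finger_force: 20.0
```

Call:
servo_tool(motion="0 0 0.1 0 0 0 -1;0 0 0 0 0 0 -1;0 0 0 0 0 0 -1")

```text
t: 28.25
position: [0.4406, -0.0255, 0.1108]
ee_rot: [2.221, 2.221, 0.0]
force: [-0.0, 0.2, -0.6]
opening: 0.0171
finger_force: 20.0
```

Call:
servo_tool(motion="0 0 0.1 0 0 0 -1;0 0 0 0 0 0 -1;0 0 0 0 0 0 -1")

```text
t: 28.5
position: [0.4404, -0.0255, 0.1096]
ee_rot: [-2.221, -2.221, 0.0]
force: [-0.4, 0.3, -1.0]
opening: 0.0178
finger_force: 20.0
```

Call:
servo_tool(motion="0 0 0.1 0 0 0 -1;0 0 0 0 0 0 -1;0 0 0 0 0 0 -1")

```text
t: 28.75
position: [0.4406, -0.0255, 0.1091]
ee_rot: [2.221, 2.221, 0.0]
force: [-2.2, 0.1, 7.6]
opening: 0.0176
finger_force: 20.0
```

```bash
python3 - <<'E'
from h import *
b=(230,150,380,260)
ims=[cv2.resize(cv2.cvtColor(bot.camera(n),cv2.COLOR_RGB2BGR)[y:y+90,x:x+130],None,fx=6,fy=3*2,interpolation=cv2.INTER_CUBIC) for n,x,y in(("side",240,170),("scene",235,130))]
cv2.imwrite("pics/x.png",cv2.resize(np.vstack(ims),(433,600)))
E
```

```text
(no output)
```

View pics/x.png

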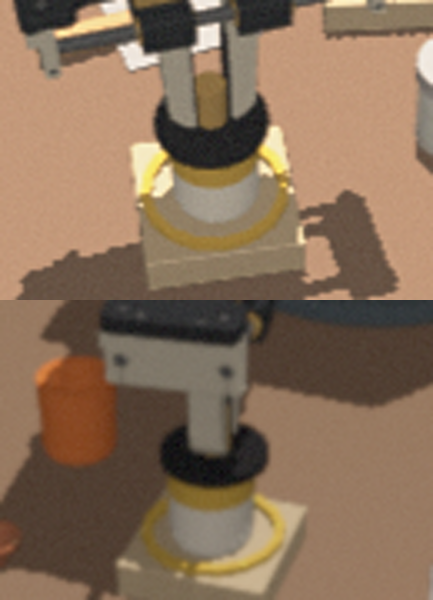

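Call:
servo_tool(motion="0 0 0 0 0 0 0;0 0 0 0 0 0 0;0 0 0 0 0 0 0;0 0 0 0 0 0 0;0 0 0 0 0 0 0;0 0 -1 0 0 0 0;0 0 -3 0 0 0 0;0 0 -4 0 0 0 0;0 0 -4 0 0 0 0;0 0 0 0 0 0 0;0 0 0 0 0 0 0")

```text
t: 29.77
position: [0.4413, -0.0256, 0.2304]
ee_rot: [2.219, 2.219, 0.004]
force: [0.4, 0.2, -0.2]
opening: 0.0465
finger_force: 0.0
```

```bash
python3 - <<'E'
from h import *
w=cv2.cvtColor(bot.camera("wrist"),cv2.COLOR_RGB2BGR)[100:250,230:410]
s=cv2.cvtColor(bot.camera("side"),cv2.COLOR_RGB2BGR)[165:265,240:360]
a=cv2.cvtColor(bot.camera("scene"),cv2.COLOR_RGB2BGR)[130:280,130:310]
f=lambda i:cv2.resize(i,(400,300 if i is s else 300),interpolation=cv2.INTER_CUBIC)
s=cv2.resize(s,(400,333),interpolation=cv2.INTER_CUBIC)[:300]
cv2.imwrite("pics/fin.png",np.vstack([np.hstack([f(w),s]),np.hstack([f(a),f(cv2.cvtColor(bot.camera("side"),cv2.COLOR_RGB2BGR))])]))
E
```

```text
(no output)
```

View pics/fin.png

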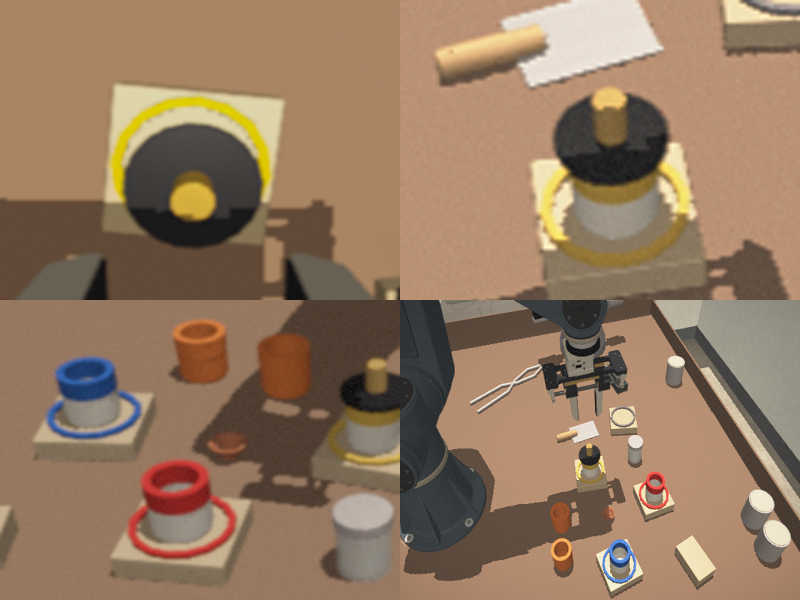

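```bash
python3 -c "
from station import bot
print(bot.close_job())"
```

```text
the job is handed in; nothing more can be done
None
```

The red, blue and yellow crucibles each stand upright inside their own rings, and the lid lies flat on the yellow crucible, centred to within about 2 mm by my camera check. I parked blue on the spare brick on the way, never touched the jar, and handed the job in at about 30 s.

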